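Fit the camera adapter to the phototube and hold it home

ROBOT

A 7-joint arm with a two-finger parallel gripper is mounted at the origin on the work surface. World frame = base frame: x ahead of the robot, y to its left, z up, the work surface at z = 0. Lengths are in m, angles in rad, forces in N, time in s.
With the tool pointing down it reaches from about 0.4 to 0.875 m from the base axis. Payload 19.3 kg.
Tool frame: the origin (TCP) lies midway between the tips of the shut fingers; the grasp point (between the pads) lies bot.pinch_z behind it (bot.pinch_z is the distance from the TCP to the grasp point, in m); z points along the fingers, y is the line along which they close (so a half turn about z gives the same grasp; the last joint's range is limited). The gripper opens to 85 mm and grips with 20 to 120 N. Pads are 22 mm wide; open, the fingers measure 114 mm over their backs; the gripper's body (76 mm by 85 mm) begins 54 mm behind the grasp point. The pads swing forward as they close: fully open they stand 13 mm farther back than shut.
Start: joints at [-1.373, 0.521, -0.036, 1.599, 0.021, 1.021, -0.113], TCP at [0.165, 0.603, 0.199] pointing down, gripper open.
Joint ranges: [-2.91, 2.91], [-0.3, 2.13], [-1.5, 1.42], [0.17, 2.43], [-1.26, 4.41], [0.16, 1.93], [-2.52, 2.52]. Speed limits (rad/s): [1.89, 1.89, 2.39, 2.39, 3.01, 3.01, 3.01].

INTERFACE

Orientations are given as [roll, pitch, yaw] about the fixed x, y, z axes, in that order (R = Rz(yaw) Ry(pitch) Rx(roll)).
In Python, from workcell import readout, grab_frame, camera_info, workorder, bot gives the robot as it stands. The module is installed in compiled form; this text tells all that it offers.
- The arm moves only by the tool drive_tool, never from a script. Its argument "targets" is a list of rows, each an object of numbers: "dx", "dy", "dz": the shift along the tool's x, y, z as a fraction of full scale; "yaw": the turn about the tool's z as a fraction of full scale; "fingers": the closure, from 0 (fully open) to 1 (shut). In form: [{"dx": .., "dy": .., "dz": .., "yaw": .., "fingers": ..}, ...]. A call has 1 to 20 rows; each row shifts and turns the commanded pose from where the row before left it, along the tool's axes as they then stand; what a row does not reach is not made up. Full scale, the value 1, is 0.1 m for a shift and 90 degrees for a turn. A row lasts 1/10 s, in which the tool goes at most 50 mm and 8.59 degrees, less where a joint would pass 70% of its speed; a pose out of reach is approached as far as the arm can. A call with a number of a shift or a turn outside -1 to 1 is refused whole. A call with a gripper value outside its range is refused whole. The fingers move at their own pace and stop on an object; "squeeze" is the grip in N (left out, the last holds). Time passes only in rows, so rows that do not move let the fingers close. It gives the time, the measured TCP pose, the force, the opening and the grip force at its end, in the units of the state.
- readout.observe(): the state, without advancing time (a new reading comes with each control period).
- grab_frame(name): name is "scene" or "top" or "wrist"; returns the picture (480x640x3 uint8, blue, green, red); there is no depth.
- camera_info(name): a dict with "fx", "fy", "cx", "cy" (pixels), "T" (4x4, takes a point from camera to world coordinates); the wrist camera has in their place "hand_eye" (4x4, takes a point from camera to tool coordinates, whose origin is the TCP and whose axes are the flange's). Camera axes: x right, y up, looking along -z (the intrinsics and any distortion apply to the point x, -y, -z); pixel columns grow to the right and rows downward; lengths in m; the calibration is good to about 2 mm. A picture is of the moment at which its call begins: read the wrist's pose just before it. camera_info takes no time and is no camera call.
- workorder.job_done(): hands the job in; it is judged then, once.
The state is a dict: "clock": time; "qpos": joint angles; "qd": joint speeds; "joint_efforts": joint torques, N m; "position": TCP position; "tool_rot": TCP orientation; "force": force on the tool from outside, world axes, zero at the start; "moment": the same for the moment, N m; "grip_width": finger opening in m; "finger_force": force on a finger pad.
Only numpy, scipy, OpenCV 4.12 (cv2) and the standard library are available. Lean on these libraries where they do the work, as an engineer would, in place of code of your own. Each camera call takes 0.05 s, during which the arm holds its last target. There are 200 camera calls.

TASK

Fit the dark camera adapter onto the upright phototube of the microscope head: set it level over the tube, then turn its knurled collar until the hidden keyways inside find the lugs and it drops over them. Push it down against the sprung seal ring until it is fully home on the shoulder, and finish with the gripper still holding it pushed home, so that I can tighten the clamp screw. Leave the other things on the bench as they are.

Things in the scene. Friction and masses are not known exactly. Their poses are not given: they have to be found in the camera images.
- adapter: the camera adapter to be fitted: a dark round part 60 mm tall, standing on the mat. Origin: centre of its lower rim; z up its axis. A plain skirt, 47 mm wide and 26 mm high, is open below: bore 36 mm wide, 26 mm deep. Inside the bore three straight keyways, 8 mm wide, 120 degrees apart (one at the adapter's +x), run up from the rim to full depth, unseen from outside. 0.11 to 0.23 kg
- collar (a point): centre of the adapter's knurled collar, 33 mm above its lower rim: the place to grip, 50 mm wide and 14 mm high. Above the collar the adapter is narrower: a bare tube 31 mm wide, a camera flange 35 mm wide and a thread, ending 27 mm above this point. The axes are those of the adapter
- port (a point): on the white microscope head clamped in its bench cradle: centre of the flat shoulder (54 mm disc) at the foot of the upright phototube, about 98 mm above the bench; z up, x towards the eyepieces. The housing's flat top (100 by 100 mm) lies 10 mm lower; the eyepieces reach 150 mm out along +x and at most 45 mm above this point
- tube_top (a point): centre of the phototube's top, 22 mm above port. The tube is 34 mm wide, its top 4 mm tapered to 27 mm. Three brass lugs 120 degrees apart, 4 mm wide, stick out of it by 3.5 mm, 8 to 12 mm above the shoulder; their angle is not told by any axes and differs each time. A skirt whose keyways miss them rests on them, 12 mm above the shoulder; within 0.05 to 0.1 rad of a match it can go down
- seal_ring (a joint): how far the sprung black light-seal ring round the foot of the phototube is pressed down, m. At 0 its top is 3 mm above the shoulder; at 0.003 it is level with it. It starts to yield at about 3 N and takes about 9 N at 0.003, more than the adapter's own weight
- eyepiece: bystander: a spare black eyepiece, 36 mm in diameter, 56 mm tall, standing on the mat; origin at the centre of its foot
- objective: bystander: a steel objective with a blue band, 25 mm in diameter, 46 mm tall, standing on the mat; origin at the centre of its foot
- dust_cap: bystander: the phototube's black dust cap, 45 mm in diameter, 12 mm high; origin at the centre of its underside
- phone: bystander: a black phone lying flat, 148 by 72 by 9 mm; origin at the centre of its underside, x along its length
- driver: bystander: a blue-handled screwdriver 160 mm long lying along its x
- cleaner: bystander: a clear bottle of lens cleaner, 36 mm in diameter, 85 mm tall; origin at the centre of its foot
- slide_box: bystander: a closed teal slide box, 87 by 102 by 33 mm; origin at the centre of its underside
There are look-alikes about, which are no part of the job. Leave any purple or yellow look-alike of the adapter alone.

How it is judged:
On the way, in this order (a step that is already met when the one before it is completed fails the run):
1. the adapter is lifted clear of the mat (height (world z) of adapter above 0.04 m), for 0.1 s.
2. the adapter's skirt is over the top of the phototube, upright (horizontal distance between adapter and port below 0.005 m and z of adapter in the frame of port between -0.002 and 0.021 m and angle between adapter's own z axis and vertical below 0.2 rad).
At the end, for the whole second after the job is handed in: the adapter is upright (within 0.06 rad) on the phototube, its axis within 3 mm of the tube's, its lower rim within 1 mm of the shoulder, the seal ring pressed down by more than 2 mm, and the fingers still bear on it (more than 2 N) and keep it still (horizontal distance between adapter and port below 0.003 m and z of adapter in the frame of port below 0.001 m and angle between adapter's own z axis and vertical below 0.06 rad and value of joint seal_ring above 0.002 m and contact force between the fingers and adapter above 2 N and linear speed of adapter below 0.01 m/s); the arm keeps its last pose, push and grip.
It fails at once if one of the other things on the bench is moved by more than 20 mm (distance of any of eyepiece, objective, dust_cap, phone, driver, cleaner, slide_box from where it was at the start of the episode above 0.02 m).
It also fails if it takes over 51 s, if anything falls off the work surface, if the arm or the gripper's body presses on something with over 40 N, if the wrist force passes 120 N, or if a joint passes its speed limit or range.

## Working session

There is one attempt and no reset: what is moved stays moved. The work goes in short steps, Python scripts to look and compute and a tool call to move; the robot and the scene stay as the last step left them, time stands still between calls to the robot, and variables do not carry over. Pictures are saved under pics/ and viewed, at most 10 in all, crops included, and the job is handed in when it is done.

Besides the shell and the picture viewer there is one more tool, called after "Call:" as a command line: name --argument value ..., lists and objects as JSON in quotes. drive_tool: Moves the arm, as the interface text tells. Shift numbers are shares of 0.1 m and turn numbers shares of 90 degrees, none past 1 either way. Its arguments: {"type":"object","properties":{"targets":{"type":"array","items":{"type":"object","properties":{"dx":{"type":"number","minimum":-1,"maximum":1},"dy":{"type":"number","minimum":-1,"maximum":1},"dz":{"type":"number","minimum":-1,"maximum":1},"yaw":{"type":"number","minimum":-1,"maximum":1},"fingers":{"type":"number"}}}},"squeeze":{"type":"number"}},"required":["targets"]}

```bash
mkdir -p pics
cat > h.py <<'E'
import numpy as np, cv2
from workcell import readout, grab_frame, camera_info, workorder, bot
from scipy.spatial.transform import Rotation as R
def cam(name):
    c=camera_info(name)
    if name=='wrist':
        s=readout.observe(); T=np.eye(4); T[:3,:3]=R.from_euler('xyz',s['tool_rot']).as_matrix(); T[:3,3]=s['position']
        c['T']=T@np.array(c['hand_eye'])
    c['T']=np.array(c['T']); return c
def ray(c,u,v):
    d=np.array([(u-c['cx'])/c['fx'],-(v-c['cy'])/c['fy'],-1.]); return c['T'][:3,3],c['T'][:3,:3]@d
def onplane(c,u,v,z):
    o,d=ray(c,u,v); return o+d*(z-o[2])/d[2]
def proj(c,p):
    q=np.linalg.inv(c['T'])@np.append(p,1); return c['cx']-c['fx']*q[0]/q[2], c['cy']+c['fy']*q[1]/q[2]
def tri(rs):
    A=np.zeros((3,3));b=np.zeros(3)
    for o,d in rs:
        d=d/np.linalg.norm(d);P=np.eye(3)-np.outer(d,d);A+=P;b+=P@o
    x=np.linalg.solve(A,b); return x,[np.linalg.norm(np.cross(x-o,d/np.linalg.norm(d))) for o,d in rs]
E
python3 - <<'E'
from h import *
for n in ['scene','top']:
    cv2.imwrite(f'pics/{n}0.png',grab_frame(n)); c=camera_info(n); print(n,{k:np.round(v,3).tolist() for k,v in c.items()})
print(camera_info('wrist')); print(readout.observe(),bot.pinch_z)
E
```

```text
scene {'fx': 554.82, 'fy': 554.82, 'cx': 313.498, 'cy': 241.583, 'T': [[0.823, -0.48, 0.303, 0.885], [0.567, 0.691, -0.447, -0.453], [0.005, 0.54, 0.842, 0.914], [0.0, 0.0, 0.0, 1.0]]}
top {'fx': 498.498, 'fy': 498.498, 'cx': 326.302, 'cy': 239.093, 'T': [[0.012, 0.996, -0.087, 0.48], [-1.0, 0.01, -0.021, -0.022], [-0.02, 0.087, 0.996, 1.159], [0.0, 0.0, 0.0, 1.0]]}
{'fx': 350.87752519631124, 'fy': 350.87752519631124, 'cx': 324.9233184921873, 'cy': 239.79315020358382, 'hand_eye': array([[-2.06419133e-05,  9.62397094e-01,  2.71646524e-01,
         6.86716272e-02],
       [ 9.99999651e-01,  2.46902754e-04, -7.98746045e-04,
         5.55456321e-04],
       [-8.35781147e-04,  2.71646412e-01, -9.62396762e-01,
        -1.76203316e-01],
       [ 0.00000000e+00,  0.00000000e+00,  0.00000000e+00,
         1.00000000e+00]])}
{'clock': 0.1, 'qpos': array([-1.37317939,  0.52192342, -0.0363271 ,  1.59994012,  0.02117864,
        1.02110235, -0.11283911]), 'qd': array([ 0.00076083, -0.00219458,  0.00043688, -0.00013572,  0.00169257,
       -0.00079215, -0.00057246]), 'joint_efforts': array([ 2.21455470e-03, -9.28484917e+01,  1.98332392e+00, -3.70531225e+01,
        1.80692371e-02,  5.39354951e-03,  3.51053608e-06]), 'position': array([0.16533314, 0.60239446, 0.19870651]), 'tool_rot': array([-3.14060475e+00,  5.11294721e-05,  2.87371401e+00]), 'force': array([0.11938414, 0.82559358, 0.60575693]), 'moment': array([-0.02669189, -0.0288396 ,  0.01125667]), 'finger_force': 0.0, 'grip_width': 0.0853304384522654} 0.0187
```

View pics/scene0.png

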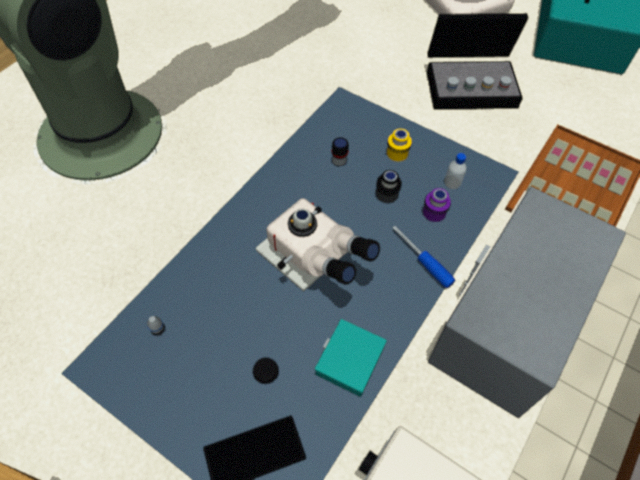

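View pics/top0.png

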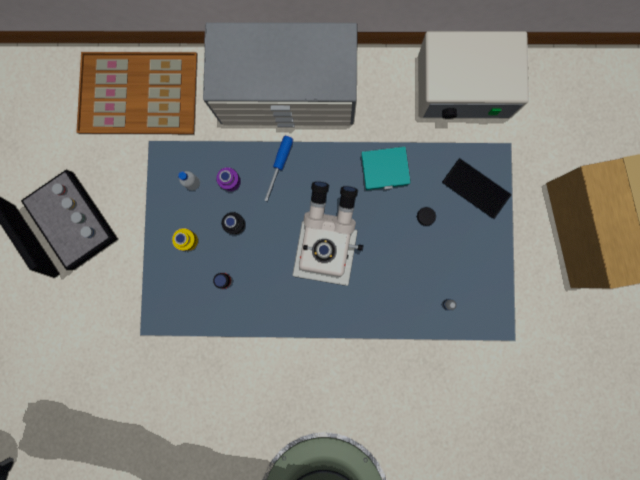

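Candidates for the adapter are:
- the dark part with a pale top, at scene (389,184) / top (233,223)
- purple, at (437,203) / (228,179): excluded
- yellow, at (399,143) / (183,240): excluded
- black eyepiece, at (340,150) / (222,281): smaller, no collar
- dust cap, at (265,370) / (426,216): flat

I choose the first. The phototube is at scene (302,220) / top (324,250). I'll check both in a close crop.

Run:
```python
from h import *
s=cv2.imread('pics/scene0.png');t=cv2.imread('pics/top0.png')
def crop(i,u,v,w=32): return cv2.resize(i[v-w:v+w,u-w:u+w],(390,290) if 0 else (300,300),interpolation=cv2.INTER_CUBIC)
cv2.imwrite('pics/crop.png',np.vstack([np.hstack([crop(s,389,184),crop(t,233,223)]),np.hstack([crop(s,302,220),crop(t,324,250)])]))
S=cam('scene');T=cam('top')
for a,b in [((390,176),(233,222)),((302,216),(324,250))]:
    print(tri([ray(S,*a),ray(T,*b)]))
```

```text
(array([0.61349423, 0.2099832 , 0.06368844]), [np.float64(0.0026329189761477054), np.float64(0.0026329189761476906)])
(array([0.54869827, 0.00478024, 0.11355968]), [np.float64(0.0009153812696873605), np.float64(0.0009153812696872174)])
```

View pics/crop.png

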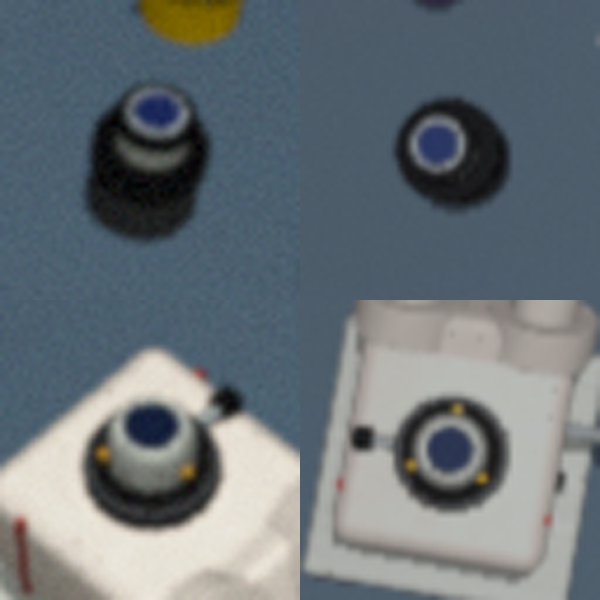

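The crop shows the dark knurled adapter with its blue glass top. The phototube has three brass lugs, at about 95°, 205° and 325° in the top crop. Next I measure both top discs from the two views.

```bash
cat >> h.py <<'E'
def blue(img,u,v,w=22,lo=(100,90,50),hi=(135,255,255)):
    m=np.zeros(img.shape[:2],np.uint8); hsv=cv2.cvtColor(img,cv2.COLOR_BGR2HSV)
    u,v=int(u),int(v); y0=max(v-w,0);x0=max(u-w,0)
    m[y0:v+w,x0:u+w]=cv2.inRange(hsv,lo,hi)[y0:v+w,x0:u+w]
    cs,_=cv2.findContours(m,cv2.RETR_EXTERNAL,cv2.CHAIN_APPROX_NONE)
    cs=[c for c in cs if cv2.contourArea(c)>8]
    return [(cv2.contourArea(c),*np.round(cv2.fitEllipse(c)[0],2),*np.round(cv2.fitEllipse(c)[1],1)) for c in cs]
E
python3 - <<'E'
from h import *
s=cv2.imread('pics/scene0.png');t=cv2.imread('pics/top0.png');S=cam('scene');T=cam('top')
for n,a,b in [('adapter',(390,176),(231,222)),('tube',(302,216),(324,250))]:
    r=[]
    for img,c,p in ((s,S,a),(t,T,b)):
        print(cv2.cvtColor(img,cv2.COLOR_BGR2HSV)[p[1],p[0]])
        e=blue(img,*p,w=14,lo=(105,130,40)); print(n,e)
        if e: e=max(e); r.append(ray(c,e[1],e[2]))
    if len(r)==2: print(tri(r))
    
# lugs in top
h=cv2.cvtColor(t,cv2.COLOR_BGR2HSV); m=cv2.inRange(h,(12,110,90),(30,255,255)); m[:236]=0;m[264:]=0;m[:,:310]=0;m[:,340:]=0
n,l,st,ce=cv2.connectedComponentsWithStats(m)
for i in range(1,n): print(st[i][4],ce[i],onplane(T,*ce[i],0.110))
print('knobs', onplane(T,306,247,.1),onplane(T,360,247,.1),'eyep',onplane(T,317,212,.13),onplane(T,348,215,.13))
E
```

```text
[115 180  88]
adapter [(23.5, np.float64(390.13), np.float64(175.17), np.float64(4.9), np.float64(6.6))]
[114 143 100]
adapter [(22.0, np.float64(229.68), np.float64(221.32), np.float64(5.5), np.float64(5.5))]
(array([0.61333489, 0.21655915, 0.06027136]), [np.float64(0.0001089324665108386), np.float64(0.00010893246651100468)])
[108 178  56]
tube [(34.0, np.float64(301.93), np.float64(214.39), np.float64(5.5), np.float64(8.4))]
[112 121  82]
tube []
4 [325.   240.75] [0.56783434 0.00239163 0.11      ]
5 [315. 253.] [0.5417033  0.02316268 0.11      ]
4 [330.5 255.5] [ 0.53678335 -0.00957255  0.11      ]
knobs [0.55488794 0.04296406 0.1       ] [ 0.55609857 -0.07198892  0.1       ] eyep [0.62607487 0.01932236 0.13      ] [ 0.62037389 -0.04524873  0.13      ]
```

Call:
drive_tool --targets '[{"dx":-0.267,"dy":-0.127},{"dx":-0.267,"dy":-0.127},{"dx":-0.267,"dy":-0.127},{"dx":-0.267,"dy":-0.127},{"dx":-0.267,"dy":-0.127},{"dx":-0.267,"dy":-0.127},{"dx":-0.267,"dy":-0.127},{"dx":-0.267,"dy":-0.127},{"dx":-0.267,"dy":-0.127},{"dx":-0.267,"dy":-0.127},{"dx":-0.267,"dy":-0.127},{"dx":-0.267,"dy":-0.127},{"dx":-0.267,"dy":-0.127},{"dx":-0.267,"dy":-0.127},{"dx":-0.267,"dy":-0.127},{"dx":-0.267,"dy":-0.127},{"dx":-0.267,"dy":-0.127},{"dx":-0.267,"dy":-0.127},{"dx":-0.267,"dy":-0.127},{"dx":-0.267,"dy":-0.127}]'

```text
invalid input
```

Call:
drive_tool --targets '[{"dx":-0.267,"dy":-0.127,"dz":0,"yaw":0,"fingers":0},{"dx":-0.267,"dy":-0.127,"dz":0,"yaw":0,"fingers":0},{"dx":-0.267,"dy":-0.127,"dz":0,"yaw":0,"fingers":0},{"dx":-0.267,"dy":-0.127,"dz":0,"yaw":0,"fingers":0},{"dx":-0.267,"dy":-0.127,"dz":0,"yaw":0,"fingers":0},{"dx":-0.267,"dy":-0.127,"dz":0,"yaw":0,"fingers":0},{"dx":-0.267,"dy":-0.127,"dz":0,"yaw":0,"fingers":0},{"dx":-0.267,"dy":-0.127,"dz":0,"yaw":0,"fingers":0},{"dx":-0.267,"dy":-0.127,"dz":0,"yaw":0,"fingers":0},{"dx":-0.267,"dy":-0.127,"dz":0,"yaw":0,"fingers":0},{"dx":-0.267,"dy":-0.127,"dz":0,"yaw":0,"fingers":0},{"dx":-0.267,"dy":-0.127,"dz":0,"yaw":0,"fingers":0},{"dx":-0.267,"dy":-0.127,"dz":0,"yaw":0,"fingers":0},{"dx":-0.267,"dy":-0.127,"dz":0,"yaw":0,"fingers":0},{"dx":-0.267,"dy":-0.127,"dz":0,"yaw":0,"fingers":0},{"dx":-0.267,"dy":-0.127,"dz":0,"yaw":0,"fingers":0},{"dx":-0.267,"dy":-0.127,"dz":0,"yaw":0,"fingers":0},{"dx":-0.267,"dy":-0.127,"dz":0,"yaw":0,"fingers":0},{"dx":-0.267,"dy":-0.127,"dz":0,"yaw":0,"fingers":0},{"dx":-0.267,"dy":-0.127,"dz":0,"yaw":0,"fingers":0}]' --squeeze 40

```text
clock: 2.1
position: [0.6138, 0.2155, 0.1989]
tool_rot: [-3.141, -0.001, 2.874]
force: [-0.2, 0.4, 0.4]
grip_width: 0.085
finger_force: 0.0
```

Run:
```python
from h import *
c=cam('wrist'); im=grab_frame('wrist'); cv2.imwrite('pics/w1.png',im)
p=(0.6133,0.2166,0.060); u=proj(c,p); print('pred',u)
e=blue(im,*u,w=40,lo=(105,130,40)); print(e)
for x in e: print(onplane(c,x[1],x[2],0.060))
S=cam('scene');T=cam('top')
print('knob',tri([ray(S,318,209.8),ray(T,305.2,247.2)]))
print(readout.observe()['qpos'])
```

```text
pred (np.float64(325.0935998517491), np.float64(217.83784365938868))
[(227.0, np.float64(324.54), np.float64(220.55), np.float64(16.8), np.float64(17.3))]
[0.61561883 0.21543673 0.06      ]
knob (array([0.55558766, 0.04567359, 0.09136535]), [np.float64(0.0007090893229166637), np.float64(0.0007090893229166921)])
[-0.47069233  0.56762142  0.07589694  1.52690513 -0.04388621  1.04880904
  0.91385092]
```

View pics/w1.png

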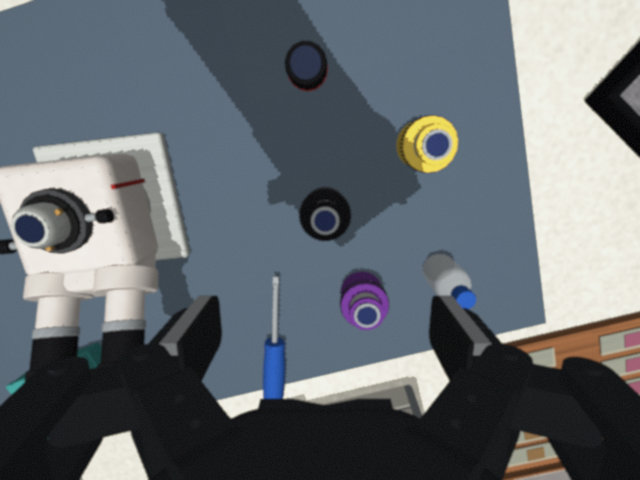

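The wrist view shows the adapter at (324,220), clear of its neighbours: purple at (365,305), yellow at (430,145). I descend and grip.

Call:
drive_tool --targets '[{"dx":-0.011,"dy":0.004,"dz":0.23,"yaw":0,"fingers":0},{"dx":0,"dy":0,"dz":0.23,"yaw":0,"fingers":0},{"dx":0,"dy":0,"dz":0.23,"yaw":0,"fingers":0},{"dx":0,"dy":0,"dz":0.23,"yaw":0,"fingers":0},{"dx":0,"dy":0,"dz":0.23,"yaw":0,"fingers":0},{"dx":0,"dy":0,"dz":0.23,"yaw":0,"fingers":0},{"dx":0,"dy":0,"dz":0.23,"yaw":0,"fingers":0},{"dx":0,"dy":0,"dz":0.23,"yaw":0,"fingers":0},{"dx":0,"dy":0,"dz":0,"yaw":0,"fingers":0},{"dx":0,"dy":0,"dz":0,"yaw":0,"fingers":0.3},{"dx":0,"dy":0,"dz":0,"yaw":0,"fingers":0.4},{"dx":0,"dy":0,"dz":0,"yaw":0,"fingers":0.6},{"dx":0,"dy":0,"dz":0,"yaw":0,"fingers":1},{"dx":0,"dy":0,"dz":0,"yaw":0,"fingers":1},{"dx":0,"dy":0,"dz":0,"yaw":0,"fingers":1},{"dx":0,"dy":0,"dz":0,"yaw":0,"fingers":1}]' --squeeze 40

```text
clock: 3.75
position: [0.615, 0.2166, 0.0164]
tool_rot: [3.141, 0.001, 2.874]
force: [-1.3, -1.4, 8.6]
grip_width: 0.0323
finger_force: 38.9
```

The grip width is 32 mm, so the fingers hold the narrow tube above the collar, not the collar. I'll open, go lower and check.

Call:
drive_tool --targets '[{"dx":0,"dy":0,"dz":0,"yaw":0,"fingers":0.6},{"dx":0,"dy":0,"dz":0,"yaw":0,"fingers":0},{"dx":0,"dy":0,"dz":0,"yaw":0,"fingers":0},{"dx":0,"dy":0,"dz":0,"yaw":0,"fingers":0},{"dx":0,"dy":0,"dz":0,"yaw":0,"fingers":0},{"dx":0,"dy":0,"dz":0,"yaw":0,"fingers":0}]'

```text
clock: 4.35
position: [0.6142, 0.2166, 0.0151]
tool_rot: [-3.142, -0.0, 2.874]
force: [0.3, 0.2, -0.3]
grip_width: 0.0855
finger_force: 0.0
```

Run:
```python
from h import *
c=cam('wrist'); im=grab_frame('wrist'); t=grab_frame('scene'); print({k:readout.observe()[k] for k in('position','grip_width','force')})
cv2.imwrite('pics/a.png',np.hstack([im[130:480,120:520],cv2.resize(t[134:234,340:440],(350,350),interpolation=cv2.INTER_CUBIC)]))
u=proj(c,(0.615,0.2156,0.060)); print('pred',u)
e=blue(im,*u,w=60,lo=(105,130,30)); print(e)
for x in e: print(onplane(c,x[1],x[2],0.060))
```

```text
{'position': array([0.61426919, 0.21652292, 0.0151363 ]), 'grip_width': 0.0854033761209673, 'force': array([-0.12881407, -0.61190235, -0.3661568 ])}
pred (np.float64(321.5057562970087), np.float64(315.50471826410615))
[(1398.0, np.float64(321.27), np.float64(319.81), np.float64(40.1), np.float64(44.5))]
[0.61688227 0.21497657 0.06      ]
```

View pics/a.png

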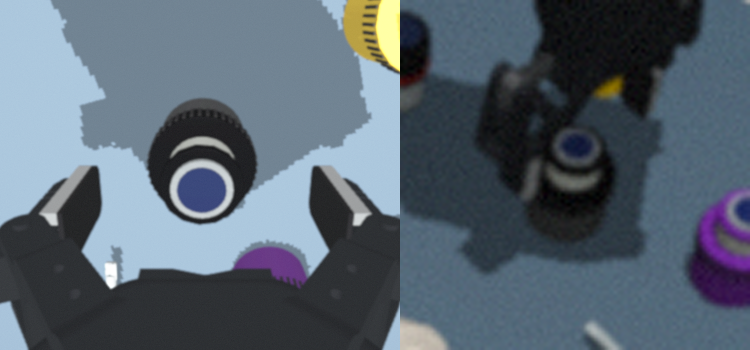

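The crops show the adapter still upright between the open pads, slightly in front of them. I go 12 mm lower and 2 mm in tool −x.

Call:
drive_tool --targets '[{"dx":-0.02,"dy":-0.005,"dz":0.06,"yaw":0,"fingers":0},{"dx":0,"dy":0,"dz":0.06,"yaw":0,"fingers":0},{"dx":0,"dy":0,"dz":0,"yaw":0,"fingers":0.2},{"dx":0,"dy":0,"dz":0,"yaw":0,"fingers":0.3},{"dx":0,"dy":0,"dz":0,"yaw":0,"fingers":0.4},{"dx":0,"dy":0,"dz":0,"yaw":0,"fingers":0.5},{"dx":0,"dy":0,"dz":0,"yaw":0,"fingers":0.6},{"dx":0,"dy":0,"dz":0,"yaw":0,"fingers":0.6},{"dx":0,"dy":0,"dz":0,"yaw":0,"fingers":0.6}]' --squeeze 40

```text
clock: 5.35
position: [0.6162, 0.2154, 0.0038]
tool_rot: [3.141, 0.0, 2.874]
force: [-2.6, -1.0, 6.1]
grip_width: 0.0476
finger_force: 40.1
```

Call:
drive_tool --targets '[{"dx":0,"dy":0,"dz":-0.2,"yaw":0,"fingers":0.7},{"dx":0,"dy":0,"dz":-0.3,"yaw":0,"fingers":0.8},{"dx":0,"dy":0,"dz":-0.4,"yaw":0,"fingers":1},{"dx":0,"dy":0,"dz":-0.4,"yaw":0,"fingers":1},{"dx":0,"dy":0,"dz":-0.4,"yaw":0,"fingers":1},{"dx":0,"dy":0,"dz":0,"yaw":0,"fingers":1}]' --squeeze 60

```text
clock: 5.95
position: [0.6185, 0.2163, 0.1789]
tool_rot: [3.137, 0.006, 2.873]
force: [0.6, 0.7, -1.9]
grip_width: 0.0463
finger_force: 61.9
```

Run:
```python
from h import *
print({k:readout.observe()[k] for k in('position','grip_width','force','tool_rot')})
c=cam('wrist');im=grab_frame('wrist'); s=grab_frame('scene');S=cam('scene')
u=proj(c,(0.6165,0.215,0.23)); print('pred',u); u2=[int(x) for x in proj(S,(0.616,0.215,0.2))];print(u2)
e=max(blue(im,*u,w=60,lo=(105,130,30)),default=None); print(e)
e2=max(blue(s,*proj(S,(0.616,0.215,0.23)),w=16,lo=(105,130,30)),default=None); print(e2)
if e and e2: print(tri([ray(c,e[1],e[2]),ray(S,e2[1],e2[2])]))
cv2.imwrite('pics/b.png',np.hstack([im[130:480,120:520],cv2.resize(s[max(u2[1]-40,0):][:80,u2[0]-40:u2[0]+40],(350,350),interpolation=cv2.INTER_CUBIC)]))
```

```text
{'position': array([0.6185347 , 0.21629897, 0.17892367]), 'grip_width': 0.04632473053960469, 'force': array([ 0.64022438,  0.7002025 , -1.87082416]), 'tool_rot': array([3.13656451, 0.00631097, 2.87338367])}
pred (np.float64(319.3514526390833), np.float64(317.83655723524726))
[400, 125]
(1724.0, np.float64(324.81), np.float64(329.49), np.float64(44.3), np.float64(49.6))
(23.0, np.float64(403.95), np.float64(110.66), np.float64(6.0), np.float64(6.1))
(array([0.61748416, 0.21613754, 0.23652015]), [np.float64(0.0009733731417772689), np.float64(0.0009733731417770648)])
```

View pics/b.png

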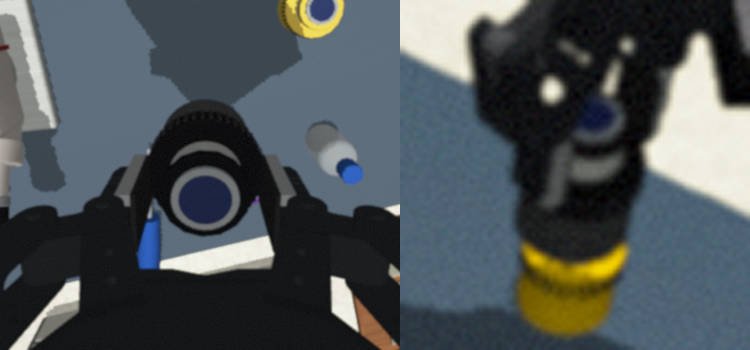

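The adapter is held by the collar: width fell from 47.6 to 46.3 mm as squeeze rose, so about 50 mm less compliance. It hangs upright. I move halfway to the tube for a wrist look.

Call:
drive_tool --targets '[{"dx":0,"dy":-0.2,"dz":-0.05,"yaw":0,"fingers":1},{"dx":0,"dy":-0.2,"dz":-0.05,"yaw":0,"fingers":1},{"dx":0,"dy":-0.2,"dz":-0.05,"yaw":0,"fingers":1},{"dx":0,"dy":-0.2,"dz":0,"yaw":0,"fingers":1},{"dx":0,"dy":-0.2,"dz":0,"yaw":0,"fingers":1},{"dx":0,"dy":-0.2,"dz":0,"yaw":0,"fingers":1},{"dx":0,"dy":0,"dz":0,"yaw":0,"fingers":1},{"dx":0,"dy":0,"dz":0,"yaw":0,"fingers":1}]'

```text
clock: 6.85
position: [0.5842, 0.0991, 0.1882]
tool_rot: [3.141, -0.0, 2.873]
force: [-0.6, 0.9, -2.2]
grip_width: 0.0461
finger_force: 61.9
```

Run:
```python
from h import *
st=readout.observe(); print({k:st[k] for k in('position','grip_width','force','tool_rot','qpos')})
c=cam('wrist');im=grab_frame('wrist');cv2.imwrite('pics/w2.png',im); S=cam('scene');T=cam('top')
pt=(0.549,0.005,0.120)
s0=cv2.imread('pics/scene0.png');t0=cv2.imread('pics/top0.png')
u=proj(c,pt);print('pred',u)
r={}
for n,cc,i,w in (('w',c,im,35),('s',S,s0,10),('t',T,t0,8)):
    e=max(blue(i,*proj(cc,pt),w=w,lo=(105,90,20)),default=None); print(n,e)
    if e: r[n]=ray(cc,e[1],e[2]); print(onplane(cc,e[1],e[2],.12))
print(tri(list(r.values())))
top=np.array(st['position'])+[0,0,.0562]
e=max(blue(im,*proj(c,top),w=60,lo=(105,130,30)),default=None);print(e, onplane(c,e[1],e[2],top[2])-st['position'])
s=grab_frame('scene'); e2=max(blue(s,*proj(S,top),w=16,lo=(105,130,30)),default=None); print(e2, onplane(S,e2[1],e2[2],top[2])-st['position'])
cv2.imwrite('pics/w2c.png',im[120:480,0:560])
```

```text
{'position': array([0.5842451 , 0.09905759, 0.18823375]), 'grip_width': 0.04605345693818044, 'force': array([-0.61643861,  0.92469904, -2.15705834]), 'tool_rot': array([ 3.14141630e+00, -1.35176706e-05,  2.87291184e+00]), 'qpos': array([-0.32425555,  0.48282519,  0.07988715,  1.70455186, -0.0455688 ,
        0.95594115,  1.07494262])}
pred (np.float64(184.19547347378176), np.float64(227.29562647071714))
w (536.5, np.float64(184.79), np.float64(229.18), np.float64(24.7), np.float64(27.8))
[0.5504139  0.00489581 0.12      ]
s (47.5, np.float64(301.8), np.float64(214.41), np.float64(7.0), np.float64(9.1))
[0.54979572 0.00432825 0.12      ]
t (41.0, np.float64(323.5), np.float64(249.5), np.float64(7.3), np.float64(7.3))
[0.54862693 0.00506978 0.12      ]
(array([0.54955768, 0.0048298 , 0.11953633]), [np.float64(0.0009134267706107348), np.float64(0.0002034172819716823), np.float64(0.0009333061086710489)])
(1724.0, np.float64(324.89), np.float64(329.52), np.float64(44.3), np.float64(49.6)) [0.00104553 0.00036937 0.0562    ]
(40.5, np.float64(351.35), np.float64(138.8), np.float64(6.9), np.float64(8.3)) [-0.00282503  0.00320017  0.0562    ]
```

View pics/w2.png

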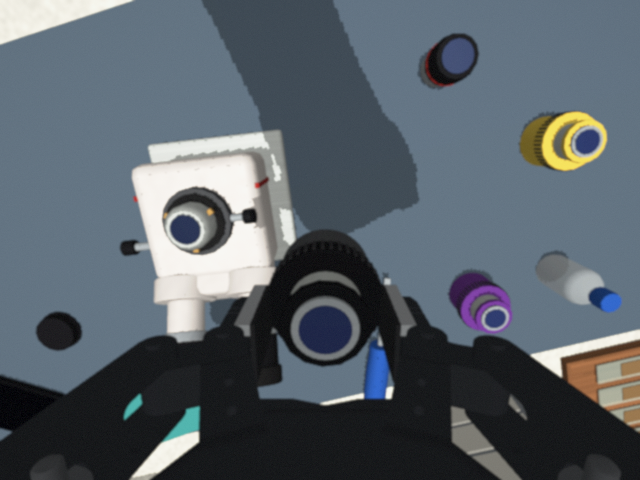

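The wrist view shows the tube's top at (185,229), and the views agree on (0.5500, 0.0049, 0.1195). The held adapter's axis is within about 1 mm of the TCP. I move above the tube, pre-turn −60° and descend part way.

Call:
drive_tool --targets '[{"dx":0.014,"dy":-0.167,"dz":0,"yaw":0,"fingers":1},{"dx":0.014,"dy":-0.167,"dz":0,"yaw":0,"fingers":1},{"dx":0.014,"dy":-0.167,"dz":0,"yaw":0,"fingers":1},{"dx":0.014,"dy":-0.167,"dz":0,"yaw":0,"fingers":1},{"dx":0.014,"dy":-0.167,"dz":0,"yaw":0,"fingers":1},{"dx":0.014,"dy":-0.167,"dz":0,"yaw":0,"fingers":1},{"dx":0,"dy":0,"dz":0,"yaw":-0.08,"fingers":1},{"dx":0,"dy":0,"dz":0,"yaw":-0.08,"fingers":1},{"dx":0,"dy":0,"dz":0,"yaw":-0.08,"fingers":1},{"dx":0,"dy":0,"dz":0,"yaw":-0.08,"fingers":1},{"dx":0,"dy":0,"dz":0,"yaw":-0.08,"fingers":1},{"dx":0,"dy":0,"dz":0,"yaw":-0.08,"fingers":1},{"dx":0,"dy":0,"dz":0,"yaw":-0.08,"fingers":1},{"dx":0,"dy":0,"dz":0,"yaw":-0.08,"fingers":1},{"dx":0,"dy":0,"dz":0.15,"yaw":0,"fingers":1},{"dx":0,"dy":0,"dz":0.15,"yaw":0,"fingers":1},{"dx":0,"dy":0,"dz":0.1,"yaw":0,"fingers":1},{"dx":0,"dy":0,"dz":0,"yaw":0,"fingers":1},{"dx":0,"dy":0,"dz":0,"yaw":0,"fingers":1}]'

```text
clock: 8.85
position: [0.5498, 0.0052, 0.1485]
tool_rot: [-3.141, 0.0, -2.404]
force: [0.1, -0.7, -1.3]
grip_width: 0.0464
finger_force: 61.9
```

Run:
```python
from h import *
st=readout.observe(); P=np.array(st['position']);print({k:st[k] for k in('position','grip_width','force','tool_rot','qpos')})
c=cam('wrist');im=grab_frame('wrist');S=cam('scene');s=grab_frame('scene')
top=P+[0,0,.058]
for n,cc,i,w in (('w',c,im,60),('s',S,s,14)):
    e=max(blue(i,*proj(cc,top),w=w,lo=(105,130,30)),default=None);print(n,e)
    if e: print(onplane(cc,e[1],e[2],top[2]))
x0,y0=map(int,proj(S,(0.55,0.005,.13)))
cv2.imwrite('pics/c.png',np.hstack([cv2.resize(im,(467,350)),cv2.resize(s[y0-40:y0+40,x0-38:x0+38],(333,350),interpolation=cv2.INTER_CUBIC)]))
```

```text
{'position': array([0.54982874, 0.00516979, 0.14852047]), 'grip_width': 0.04642944247173095, 'force': array([ 0.09598891, -0.69433925, -1.27275632]), 'tool_rot': array([-3.14149452e+00,  6.14925339e-05, -2.40427644e+00]), 'qpos': array([-0.0161089 ,  0.46679748, -0.13655964,  1.84587682,  0.0828575 ,
        0.8342709 ,  2.11418033])}
w (1721.5, np.float64(325.06), np.float64(329.61), np.float64(44.3), np.float64(49.5))
[0.54993123 0.00568667 0.20652047]
s None
```

View pics/c.png

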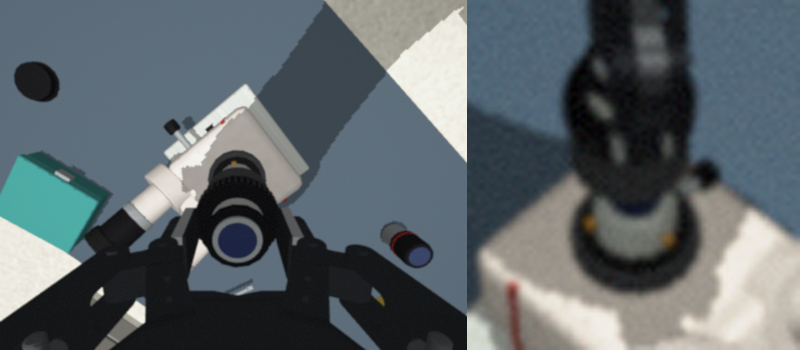

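The adapter hangs concentric above the tube: the wrist gives (0.5499, 0.0057) against the tube's (0.5500, 0.0049). I lower it over the taper.

Call:
drive_tool --targets '[{"dx":0,"dy":0,"dz":0.06,"yaw":0,"fingers":1},{"dx":0,"dy":0,"dz":0.06,"yaw":0,"fingers":1},{"dx":0,"dy":0,"dz":0.06,"yaw":0,"fingers":1},{"dx":0,"dy":0,"dz":0.05,"yaw":0,"fingers":1},{"dx":0,"dy":0,"dz":0.04,"yaw":0,"fingers":1},{"dx":0,"dy":0,"dz":0.02,"yaw":0,"fingers":1},{"dx":0,"dy":0,"dz":0,"yaw":0,"fingers":1}]'

```text
clock: 9.65
position: [0.5496, 0.0054, 0.1189]
tool_rot: [3.141, -0.0, -2.404]
force: [-0.6, 0.1, -1.2]
grip_width: 0.0466
finger_force: 61.9
```

Call:
drive_tool --targets '[{"dx":0,"dy":0,"dz":0.02,"yaw":0,"fingers":1},{"dx":0,"dy":0,"dz":0.02,"yaw":0,"fingers":1},{"dx":0,"dy":0,"dz":0.015,"yaw":0,"fingers":1},{"dx":0,"dy":0,"dz":0,"yaw":0,"fingers":1}]'

```text
clock: 10.05
position: [0.5498, 0.0054, 0.1136]
tool_rot: [-3.142, 0.0, -2.404]
force: [1.1, 0.8, -1.1]
grip_width: 0.0463
finger_force: 61.9
```

Call:
drive_tool --targets '[{"dx":0,"dy":0,"dz":0.015,"yaw":0,"fingers":1},{"dx":0,"dy":0,"dz":0.01,"yaw":0,"fingers":1},{"dx":0,"dy":0,"dz":0,"yaw":0,"fingers":1}]'

```text
clock: 10.35
position: [0.5497, 0.0054, 0.1111]
tool_rot: [3.142, -0.0, -2.404]
force: [1.8, -0.5, -1.2]
grip_width: 0.0464
finger_force: 61.9
```

Call:
drive_tool --targets '[{"dx":0,"dy":0,"dz":0.015,"yaw":0,"fingers":1},{"dx":0,"dy":0,"dz":0.01,"yaw":0,"fingers":1},{"dx":0,"dy":0,"dz":0,"yaw":0,"fingers":1}]'

```text
clock: 10.65
position: [0.5497, 0.0054, 0.1086]
tool_rot: [3.142, -0.0, -2.404]
force: [1.7, -0.4, -2.2]
grip_width: 0.0465
finger_force: 61.9
```

Call:
drive_tool --targets '[{"dx":0,"dy":0,"dz":0.015,"yaw":0,"fingers":1},{"dx":0,"dy":0,"dz":0.015,"yaw":0,"fingers":1},{"dx":0,"dy":0,"dz":0,"yaw":0,"fingers":1}]'

```text
clock: 10.95
position: [0.5497, 0.0054, 0.1055]
tool_rot: [3.142, -0.0, -2.404]
force: [1.7, 0.3, -3.4]
grip_width: 0.0462
finger_force: 61.9
```

Call:
drive_tool --targets '[{"dx":0,"dy":0,"dz":0.01,"yaw":0,"fingers":1},{"dx":0,"dy":0,"dz":0.01,"yaw":0,"fingers":1},{"dx":0,"dy":0,"dz":0,"yaw":0,"fingers":1}]'

```text
clock: 11.25
position: [0.5497, 0.0054, 0.1036]
tool_rot: [3.142, -0.0, -2.404]
force: [3.1, 0.0, -1.9]
grip_width: 0.0462
finger_force: 61.9
```

Run:
```python
from h import *
st=readout.observe(); P=np.array(st['position']);print(P,st['force'],st['moment'])
c=cam('wrist');im=grab_frame('wrist');S=cam('scene');s=grab_frame('scene')
print(max(blue(im,*proj(c,P+[0,0,.058]),w=60,lo=(105,130,30)),default=None))
x0,y0=map(int,proj(S,(0.55,0.005,.11)))
cv2.imwrite('pics/d.png',np.hstack([im[80:430,130:530],cv2.resize(s[y0-40:y0+40,x0-38:x0+38],(400,350),interpolation=cv2.INTER_CUBIC)]))
```

```text
[0.54971338 0.00544274 0.10358442] [ 3.08942614e+00  1.27595953e-03 -1.86935517e+00] [ 0.15070438 -0.40488421  0.02367779]
(1742.5, np.float64(325.02), np.float64(328.55), np.float64(45.0), np.float64(49.4))
```

View pics/d.png

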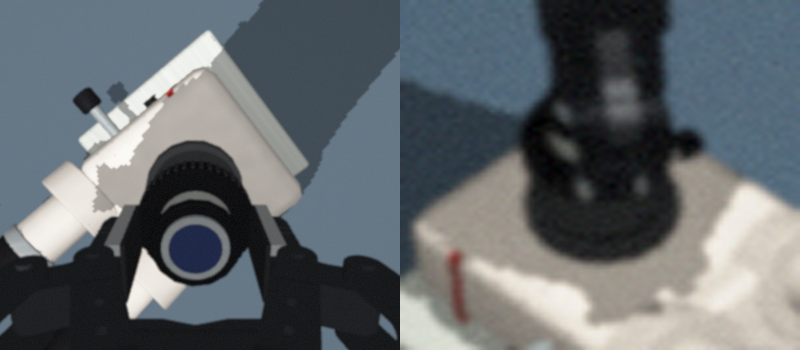

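The view shows the skirt down past the lugs with no slip. The pre-turn happened to match. I ease the 3 N side load and press on.

Call:
drive_tool --targets '[{"dx":-0.004,"dy":-0.004,"dz":0.01,"yaw":0,"fingers":1},{"dx":0,"dy":0,"dz":0.01,"yaw":0,"fingers":1},{"dx":0,"dy":0,"dz":0,"yaw":0,"fingers":1}]' --squeeze 80

```text
clock: 11.65
position: [0.5504, 0.0054, 0.1017]
tool_rot: [-3.141, 0.0, -2.404]
force: [1.0, 0.5, 1.1]
grip_width: 0.0456
finger_force: 82.2
```

Call:
drive_tool --targets '[{"dx":0,"dy":0,"dz":0.01,"yaw":0,"fingers":1},{"dx":0,"dy":0,"dz":0.01,"yaw":0,"fingers":1},{"dx":0,"dy":0,"dz":0,"yaw":0,"fingers":1}]'

```text
clock: 11.95
position: [0.5504, 0.0054, 0.0998]
tool_rot: [-3.141, 0.0, -2.404]
force: [-0.4, 1.1, 5.8]
grip_width: 0.0452
finger_force: 82.7
```

Call:
drive_tool --targets '[{"dx":0,"dy":0,"dz":0.01,"yaw":0,"fingers":1},{"dx":0,"dy":0,"dz":0.01,"yaw":0,"fingers":1},{"dx":0,"dy":0,"dz":0,"yaw":0,"fingers":1}]'

```text
clock: 12.25
position: [0.5505, 0.0054, 0.099]
tool_rot: [-3.141, 0.001, -2.404]
force: [-7.3, 1.2, 26.8]
grip_width: 0.0451
finger_force: 86.0
```

Call:
drive_tool --targets '[{"dx":0.003,"dy":0.003,"dz":0,"yaw":0,"fingers":1},{"dx":0,"dy":0,"dz":0,"yaw":0,"fingers":1},{"dx":0,"dy":0,"dz":0,"yaw":0,"fingers":1}]'

```text
clock: 12.55
position: [0.5505, 0.0055, 0.099]
tool_rot: [-3.14, 0.001, -2.404]
force: [-5.4, 0.6, 26.1]
grip_width: 0.0456
finger_force: 85.5
```

Run:
```python
from h import *
st=readout.observe(); P=np.array(st['position']);print(P,st['force'],st['moment'],st['tool_rot'])
c=cam('wrist');im=grab_frame('wrist');S=cam('scene');s=grab_frame('scene')
e=max(blue(im,*proj(c,P+[0,0,.058]),w=60,lo=(105,130,30)),default=None);print(e,onplane(c,e[1],e[2],.158))
x0,y0=map(int,proj(S,(0.57,0.005,.11)))
cv2.imwrite('pics/e.png',np.hstack([im[80:480,130:530],cv2.resize(s[y0-40:y0+40,x0-40:x0+40],(400,400),interpolation=cv2.INTER_CUBIC)]))
```

```text
[0.55050494 0.00545209 0.09901621] [-5.36347966  0.63931127 26.11103679] [ 0.24396371  1.23494662 -0.04007754] [-3.14047537e+00  1.30402381e-03 -2.40426066e+00]
(1714.0, np.float64(325.14), np.float64(329.66), np.float64(44.1), np.float64(49.6)) [0.55008752 0.00561565 0.158     ]
```

View pics/e.png

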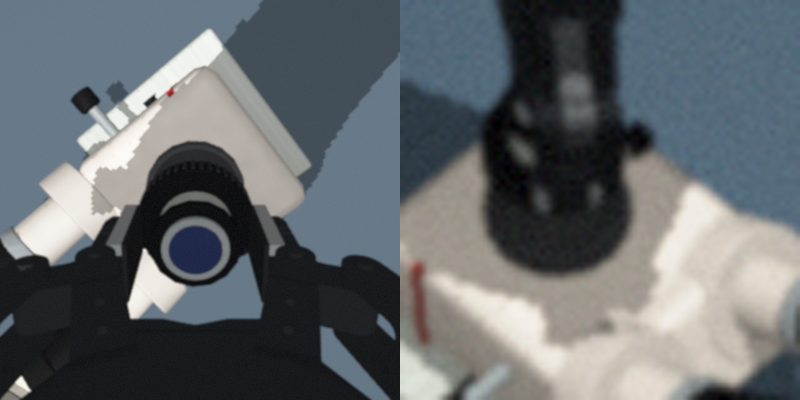

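The adapter sits down on the shoulder with its disc unmoved in the hand, and the moment says the load bears on the shoulder, away from the eyepieces. I trim the side load once more and push slightly harder.

Call:
drive_tool --targets '[{"dx":0.006,"dy":0.005,"dz":0.003,"yaw":0,"fingers":1},{"dx":0,"dy":0,"dz":0,"yaw":0,"fingers":1},{"dx":0,"dy":0,"dz":0,"yaw":0,"fingers":1},{"dx":0,"dy":0,"dz":0,"yaw":0,"fingers":1}]'

```text
clock: 13.05
position: [0.5505, 0.0055, 0.099]
tool_rot: [-3.14, 0.003, -2.404]
force: [-1.9, 0.3, 26.6]
grip_width: 0.0454
finger_force: 85.5
```

```bash
python3 -c "
from h import *
s=readout.observe();print(s['position'],s['force'],s['moment'],s['tool_rot'],s['finger_force'])"
```

```text
[0.5505063  0.00545902 0.09900355] [-1.89809378  0.28617844 26.63030668] [ 0.20869029  0.53501391 -0.0123405 ] [-3.13951431e+00  2.56479711e-03 -2.40424081e+00] 85.53140044212341
```

```bash
python3 -c "
from workcell import workorder
print(workorder.job_done())"
```

```text
the job is handed in; nothing more can be done
None
```

The adapter is on the phototube and, by force and height readings, home on the shoulder: it hit a hard stop at about 27 N, roughly 3 mm after first touching the seal ring. The gripper still holds it pushed down, and the job is handed in, though no verdict came back.

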